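Store a drilled clay sample on the bent rod stand

TASK

Pick up the terracotta sample with the large hole in its round head, thread the hole over the raised tip of the bent steel rod, slide it down the sloping leg and round the bend, and lower it until it lies flat on the stand's wooden foot. Do not let it drop, and leave the undrilled sample where it lies.

Things in the scene. Friction and masses are not known exactly. Their poses are not given: they have to be found in the camera images.
- sample_grip (a point): Middle of the handle of the drilled terracotta sample, where to grip it: a loose plate (90 g) 10 mm thick lying flat, handle roughly towards the robot. The handle is 30 mm wide (y) and reaches 45 mm to either side of this point; then comes a round head 62 mm across with a 38 mm through hole. Point half-way up, 5 mm above the underside. x points along the handle to the hole, z up.
- sample_hole (a point): Centre of the 38 mm hole in the sample's head, half-way through its 10 mm thickness; 75 mm from sample_grip along the sample's x. Axes as sample_grip; z is the hole's axis.
- stand: Fixed stand: dark wooden disc 120 mm wide, 12 mm high, origin under its centre, z up. Its 10 mm steel rod (y = 0) rises upright to z = 80 mm, bends through (x, z) = (4, 90) and (12, 99), then slopes at 45 deg along +x (roughly away from the robot) to its tip at (58, 145). The level sample passes if its hole keeps within 6 mm of the rod's centre line. Ignore the straight-rod stand.
- blank: The undrilled terracotta sample: loose, same outline, size and colour as the drilled one, but its head is a solid disc. Origin under the middle of its handle, x along the handle to the head. A wooden paddle of like size lies in the same row.
Not all that is in view belongs to the job. What is shaped like the stand but yellow is not meant.

How it is judged:
By the outcome, as a careful person would: the job done as asked, in the order asked, and still so for the second after the job is handed in, with the robot touching nothing.
It also fails if it takes over 45 s, if anything falls off the work surface, if the arm or the gripper's body presses on something with over 40 N, if the wrist force passes 120 N, or if a joint passes its speed limit or range.

ROBOT

A 6-joint arm with a two-finger parallel gripper is mounted at the origin on the work surface. World frame = base frame: x ahead of the robot, y to its left, z up, the work surface at z = 0. Lengths are in m, angles in rad, forces in N, time in s.
With the tool pointing down it reaches from about 0.325 to 0.9 m from the base axis. Payload 6.1 kg.
Tool frame: the origin (TCP) lies at the very end of the fingers, on their centre line; the grasp point (between the pads) lies env.hold_point_z behind it (env.hold_point_z is the distance from the TCP to the grasp point, in m); z points along the fingers, y is the direction in which the jaws open and shut (so a half turn about z gives the same grasp; the last joint's range is limited). The gripper opens to 87 mm and grips with 3 to 60 N. Pads are 19 mm wide; open, the fingers measure 117 mm over their backs; the gripper's body (75 mm by 190 mm) begins 51 mm behind the grasp point.
Start: joints at [1.064, 0.22, 1.526, -0, 1.395, -0.126], TCP at [0.232, 0.58, 0.223] pointing down, gripper open.
Joint ranges: [-2.98, 2.98], [-0.91, 2.08], [0.09, 2.57], [-1.24, 4.39], [0.2, 2.65], [-2.68, 2.68]. Speed limits (rad/s): [2.57, 2.57, 3.01, 3.14, 3.14, 3.14].

INTERFACE

Orientations are given as [roll, pitch, yaw] about the fixed x, y, z axes, in that order (R = Rz(yaw) Ry(pitch) Rx(roll)).
In Python, from plant import env gives the robot as it stands. Calls block until the motion is done:
- env.move_pose(position, orientation): joint-space move of the TCP to a pose.
- env.move_linear(position, ori=None, velocity=0.15): straight line of the TCP; ori=None keeps the orientation; velocity is the mean speed in m/s.
- env.set_joints(angles): joint-space move.
- env.command_gripper(opening, grasp_force=None): finger opening in m; grasp_force is the grip in N (None keeps the last); returns when the fingers have stopped.
- env.wait(seconds).
- env.inverse_kinematics(position, orientation): joint angles nearest the present ones, or None.
- env.snapshot(name): name is "scene" or "side" or "wrist"; returns a dict with "image" (400x640x3 uint8, red, green, blue), "depth" (400x640 float32, m along the optical axis (not along the pixel's ray), 0 where there is no reading), "fx", "fy", "cx", "cy" (pixels), "eye" and "attitude" of the camera in the world. Camera axes: x right, y down, z forward; pixel columns grow to the right and rows downward; lengths in m; the calibration is good to about 2 mm. A picture is of the moment at which its call begins.
A pose or a line that the arm cannot do raises env.Unreachable and nothing moves.
- env.close_job(): hands the job in, once; it reports no verdict.
Readings, each from a call of its own:
- env.get_time_s(): time.
- env.get_joint_positions(): joint angles.
- env.get_dq(): joint speeds.
- env.get_joint_efforts(): joint torques, N m.
- env.get_tcp_pos(): TCP position.
- env.get_eef_rot(): TCP orientation.
- env.get_wrist_force(): force on the tool from outside, world axes, zero at the start.
- env.get_ft_torque(): the same for the moment, N m.
- env.get_gripper_width(): finger opening in m.
Only numpy, scipy, OpenCV 4.12 (cv2) and the standard library are available. Lean on these libraries where they do the work, as an engineer would, in place of code of your own. Each camera call takes 0.05 s, during which the arm holds its last target.

## Working session

There is one attempt and no reset: what is moved stays moved. The work goes in short steps, each a Python script; the robot and the scene stay as the last script left them, time stands still between calls to the robot, and variables do not carry over. Pictures are saved under pics/ and viewed, and the job is handed in when it is done.

```bash
mkdir -p pics; ls; cat > h.py <<'E'
import numpy as np, cv2
from plant import env
def snap(n,name):
    s=env.snapshot(n); cv2.imwrite(f'pics/{name}.png',cv2.cvtColor(s['image'],cv2.COLOR_RGB2BGR))
    np.savez(f'pics/{name}.npz',**{k:np.array(v) for k,v in s.items()}); return s
E
python3 - <<'E'
from h import *
for n in ['scene','side','wrist']:
    s=snap(n,n+'0'); print(n,s['fx'],s['fy'],s['cx'],s['cy'],s['eye'],s['attitude'])
print(env.get_time_s(),env.hold_point_z,env.get_tcp_pos(),env.get_eef_rot())
E
```

```text
pics
scene 431.2697762609501 431.2697762609501 322.20609601415 193.52094927274626 [ 0.99370213 -0.69303153  0.70611916] [-2.17162229 -0.01043187  0.5987461 ]
side 487.6612549607094 487.6612549607094 320.8549815861909 201.5049400609419 [ 0.46971613 -0.90347179  1.10485151] [-2.39136976  0.01018064 -0.03311453]
wrist 356.68286783274186 356.68286783274186 321.8901105672863 191.9028493451203 [0.15481975 0.61168372 0.38472683] [2.83255986e+00 2.50471594e-03 1.19036848e+00]
0.15 0.0187 [0.23206515 0.57979077 0.22165639] [-3.14005440e+00 -2.04147469e-04  2.76079128e+00]
```

View pics/scene0.png

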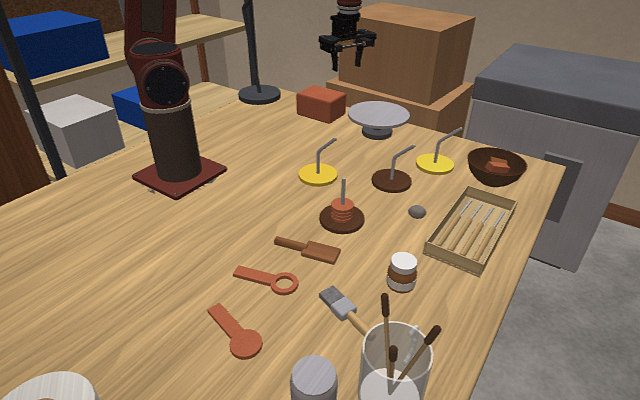

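View pics/side0.png

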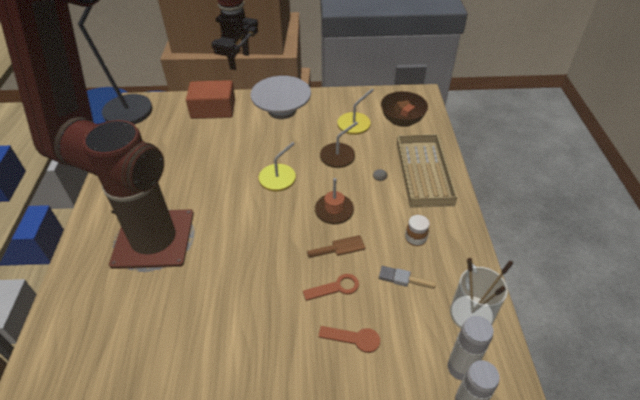

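View pics/wrist0.png

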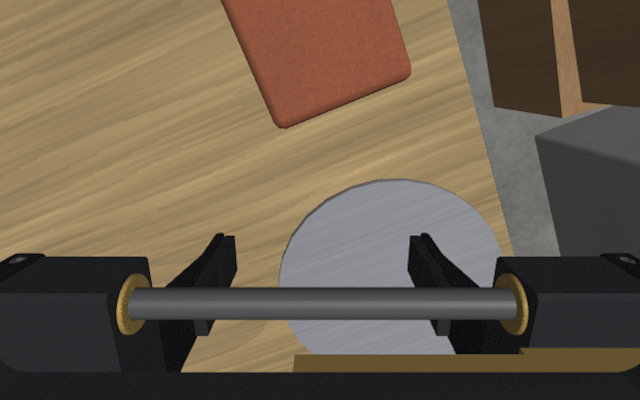

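```bash
cat >> h.py <<'E'
from scipy.spatial.transform import Rotation as Rn
def load(name): return dict(np.load(f'pics/{name}.npz'))
def ray(s,u,v):
    R=Rn.from_euler('xyz',s['attitude']).as_matrix()
    d=np.array([(u-s['cx'])/s['fx'],(v-s['cy'])/s['fy'],1.]); return s['eye'],R@d
def onplane(s,u,v,z):
    e,d=ray(s,u,v); return e+d*(z-e[2])/d[2]
def proj(s,P):
    R=Rn.from_euler('xyz',s['attitude']).as_matrix(); c=(np.asarray(P)-s['eye'])@R
    return c[...,:2]/c[...,2:]*[s['fx'],s['fy']]+[s['cx'],s['cy']]
def tri(s1,p1,s2,p2):
    (a,d),(b,e)=ray(s1,*p1),ray(s2,*p2)
    t=np.linalg.lstsq(np.stack([d,-e],1),b-a,rcond=None)[0]; p,q=a+d*t[0],b+e*t[1]
    return (p+q)/2,np.linalg.norm(p-q)
E
python3 - <<'E'
import numpy as np,cv2,sys
sys.path.insert(0,'.')
from h import *
for n,box in [('scene0',(180,225,320,365)),('side0',(290,230,400,365))]:
    s=load(n);im=s['image'];hsv=cv2.cvtColor(cv2.GaussianBlur(im,(3,3),0),cv2.COLOR_RGB2HSV)
    for nm,(u,v) in {'drill':{'scene0':(252,274),'side0':(320,292)}[n],'blank':{'scene0':(244,344),'side0':(366,340)}[n],'wood':{'scene0':(320,252),'side0':(350,245)}[n],'disc':{'scene0':(392,183),'side0':(330,157)}[n],'yel':{'scene0':(310,177),'side0':(270,180)}[n],'rings':{'scene0':(330,222),'side0':(325,213)}[n],'table':(300,300)}.items(): print(n,nm,im[v,u],hsv[v,u])
a=cv2.imread('pics/scene0.png');b=cv2.imread('pics/side0.png')
A=cv2.resize(a[130:300,220:460],None,fx=3.2,fy=3.2,interpolation=cv2.INTER_CUBIC)
B=cv2.resize(b[80:310,230:430],None,fx=2.6,fy=2.6,interpolation=cv2.INTER_CUBIC)
cv2.imwrite('pics/cA.png',A);cv2.imwrite('pics/cB.png',B)
E
```

```text
scene0 drill [181 103  72] [  9 154 180]
scene0 blank [176  98  69] [  8 155 176]
scene0 wood [142  95  61] [ 13 144 143]
scene0 disc [88 57 38] [ 12 144  87]
scene0 yel [229 195  65] [ 24 182 230]
scene0 rings [82 54 36] [ 12 146  82]
scene0 table [182 151 107] [ 18 108 185]
side0 drill [151  93  70] [  8 138 152]
side0 blank [153  94  72] [  9 137 151]
side0 wood [122  87  57] [ 13 131 123]
side0 disc [74 54 39] [ 14 121  76]
side0 yel [203 207  95] [ 31 137 207]
side0 rings [81 61 43] [ 13 124  78]
side0 table [173 148 111] [ 19  94 171]
```

View pics/cA.png

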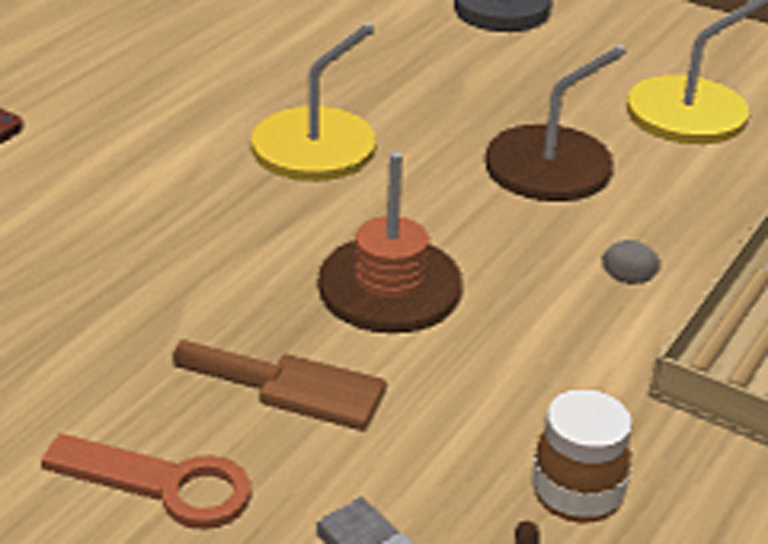

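View pics/cB.png

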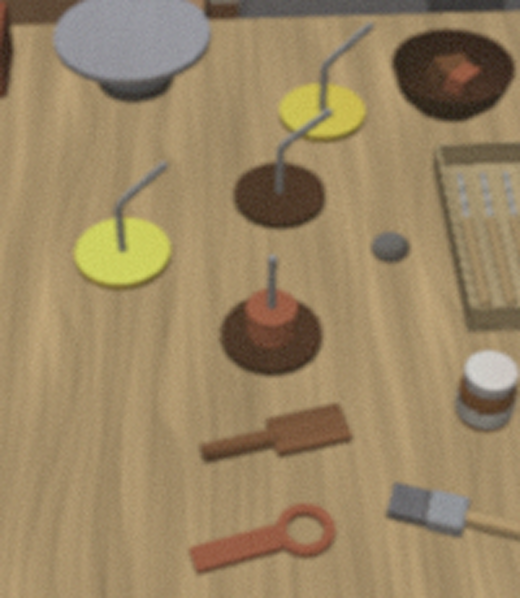

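```bash
python3 - <<'E'
from h import *
seeds={'drill':{'scene0':(252,274),'side0':(320,292)},'blank':{'scene0':(244,344),'side0':(366,340)}}
discs={'target':{'scene0':(392,183),'side0':(330,157)},'yel1':{'scene0':(310,177),'side0':(270,180)},'yel2':{'scene0':(425,165),'side0':(346,125)},'rings':{'scene0':(330,222),'side0':(325,213)}}
for n in ['scene0','side0']:
    s=load(n);im=s['image'];hsv=cv2.cvtColor(cv2.GaussianBlur(im,(3,3),0),cv2.COLOR_RGB2HSV)
    terr=cv2.inRange(hsv,(0,110,100),(11,255,255))
    dark=cv2.inRange(hsv,(5,70,30),(20,255,105)); yel=cv2.inRange(hsv,(21,115,150),(38,255,255))
    for nm,sd in seeds.items():
        k,lab=cv2.connectedComponents(terr); m=(lab==lab[sd[n][1],sd[n][0]]).astype(np.uint8)
        cs,h=cv2.findContours(m,cv2.RETR_CCOMP,cv2.CHAIN_APPROX_NONE)
        for c,hh in zip(cs,h[0]):
            if len(c)<8: continue
            P=np.array([onplane(s,*p,0.010 )[:2] for p in c[:,0]],np.float32)
            if hh[3]>=0: print(n,nm,'hole',cv2.minEnclosingCircle(P),P.mean(0), cv2.fitEllipse(P))
            else: print(n,nm,'outer',cv2.minAreaRect(P))
    for nm,sd in discs.items():
        mm=yel if 'yel' in nm else dark
        k,lab=cv2.connectedComponents(mm); m=(lab==lab[sd[n][1],sd[n][0]]).astype(np.uint8)
        m=cv2.morphologyEx(m,cv2.MORPH_CLOSE,np.ones((7,7)))
        c=max(cv2.findContours(m,cv2.RETR_EXTERNAL,cv2.CHAIN_APPROX_NONE)[0],key=len)
        P=np.array([onplane(s,*p,0.012)[:2] for p in c[:,0]],np.float32)
        print(n,nm,cv2.minEnclosingCircle(P),cv2.fitEllipse(P))
S,T=load('scene0'),load('side0')
# from crops
a=lambda u,v:(220+u/3.2,130+v/3.2); b=lambda u,v:(230+u/2.6,80+v/2.6)
for nm,p,q in [('tip',a(622,50),b(328,113)),('bend',a(558,88),b(281,148)),('base',a(550,157),b(280,190)),('y1tip',a(370,29),b(164,165)),('y1base',a(314,136),b(122,249)),('ringtip',a(397,155),b(271,259))]:
    print(nm,tri(S,p,T,q))
E
```

```text
scene0 drill outer ((0.5087241530418396, -0.19002842903137207), (0.14984484016895294, 0.06457766890525818), 7.369696617126465)
scene0 drill hole ((0.5536885857582092, -0.1838001012802124), 0.02030958980321884) [ 0.55360734 -0.1842736 ] ((0.5536713004112244, -0.1844555139541626), (0.035279784351587296, 0.03962871804833412), 125.75588989257812)
scene0 blank outer ((0.5498975515365601, -0.33102428913116455), (0.060426268726587296, 0.15349934995174408), 68.66886138916016)
scene0 target ((0.5566757321357727, 0.32440054416656494), 0.06478192657232285) ((0.557079017162323, 0.32424846291542053), (0.11500721424818039, 0.12637822329998016), 24.343116760253906)
scene0 yel1 ((0.3524287939071655, 0.231573224067688), 0.06219974532723427) ((0.3532485365867615, 0.2325512319803238), (0.11699249595403671, 0.11969495564699173), 150.3627166748047)
scene0 yel2 ((0.6228811740875244, 0.5016873478889465), 0.061937566846609116) ((0.6221911907196045, 0.5018230080604553), (0.1174163892865181, 0.11930779367685318), 152.79701232910156)
scene0 rings ((0.5336912870407104, 0.08135519176721573), 0.06275834888219833)
[... 1127 characters left out ...]
ide0 rings ((0.530410885810852, 0.08427426964044571), 0.06013989448547363) ((0.5310142040252686, 0.07887852191925049), (0.10910741984844208, 0.11238574236631393), 89.10435485839844)
tip (array([0.61278309, 0.32586687, 0.1440909 ]), np.float64(0.002185447437205776))
bend (array([0.55642683, 0.33097251, 0.08629537]), np.float64(0.0005446931443134119))
base (array([0.55607778, 0.33453402, 0.0115107 ]), np.float64(0.0024936079103332117))
y1tip (array([0.41329137, 0.23581362, 0.14373234]), np.float64(0.0006644067462962284))
y1base (array([0.35447349, 0.23443642, 0.01206959]), np.float64(0.0001266254715301712))
ringtip (array([0.531189  , 0.09125231, 0.12873531]), np.float64(0.001959247463461792))
```

Candidates: for the sample, drilled terracotta at scene (268,279), side (333,288), against the blank (237,332), the wooden paddle (310,249) and the ringed straight stand (342,215). For the stand, the dark bent one at scene (392,180), side (338,153), against the yellow ones (318,173) and (435,163). The crops confirm that (268,279) has a through hole and that (392,180) is dark with a bent rod. Next I'll take wrist views of both to refine the poses.

```bash
python3 - <<'E'
from h import *
print(env.get_time_s())
env.move_pose([0.60,0.31,0.32],[np.pi,0,np.radians(155)])
print(env.get_time_s(),env.get_joint_positions())
s=snap('wrist','w_stand')
env.move_pose([0.53,-0.19,0.26],[np.pi,0,np.radians(192)])
print(env.get_time_s(),env.get_joint_positions())
s=snap('wrist','w_samp')
E
```

```text
0.15
1.8583 [ 3.62064257e-01  3.01230102e-01  1.25037092e+00  4.64314710e-04
  1.59063111e+00 -7.73954824e-01]
3.75 [-4.83022068e-01  4.97290484e-02  1.64425550e+00  3.23929106e-04
  1.44722657e+00 -2.26401414e+00]
```

View pics/w_stand.png

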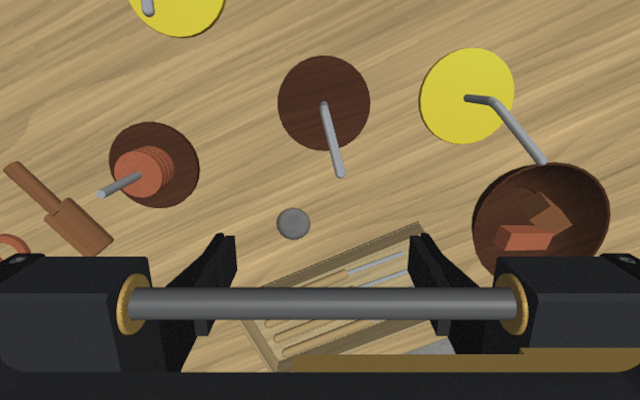

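View pics/w_samp.png

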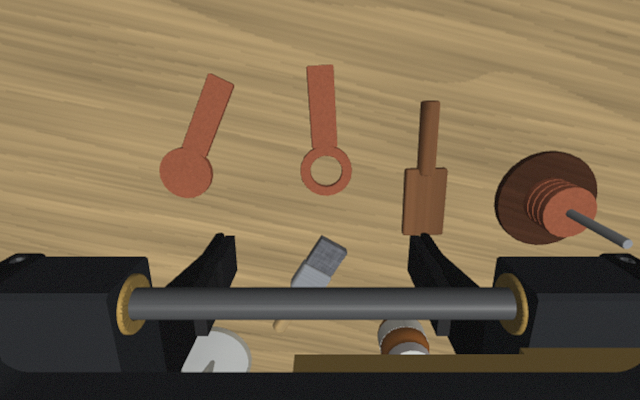

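The stand view shows the dark disc at (324,103) with its rod tip at (341,176). The sample view shows the drilled sample with its hole at (326,170) and handle end at (320,66), clear of the blank at (187,172).

```bash
python3 - <<'E'
from h import *
s=load('w_samp');hsv=cv2.cvtColor(cv2.GaussianBlur(s['image'],(3,3),0),cv2.COLOR_RGB2HSV)
m=cv2.inRange(hsv,(0,110,90),(11,255,255));k,lab=cv2.connectedComponents(m);m=(lab==lab[110,321]).astype(np.uint8)
cs,h=cv2.findContours(m,cv2.RETR_CCOMP,cv2.CHAIN_APPROX_NONE)
for c,hh in zip(cs,h[0]):
    if len(c)<20: continue
    P=np.array([onplane(s,*p,0.010)[:2] for p in c[:,0]],np.float32)
    if hh[3]>=0: print('hole',cv2.minEnclosingCircle(P),cv2.fitEllipse(P)); H=np.array(cv2.fitEllipse(P)[0])
    else: print('outer',cv2.minAreaRect(P)); O=P
# handle: points 45..110 mm from hole
d=np.linalg.norm(O-H,axis=1); Q=O[(d>45)&(d<112)]
vx,vy,x0,y0=cv2.fitLine(Q,cv2.DIST_L2,0,.001,.001).ravel(); 
ctr=cv2.minAreaRect(Q); print('handle rect',ctr, 'far',d.max())
v=H-np.array(ctr[0]); print('yaw',np.degrees(np.arctan2(vy,vx)),np.degrees(np.arctan2(v[1],v[0])))
# head circle
Hd=O[d<36]; print('head',cv2.fitEllipse(Hd))
s=load('w_stand');hsv=cv2.cvtColor(cv2.GaussianBlur(s['image'],(3,3),0),cv2.COLOR_RGB2HSV)
m=cv2.inRange(hsv,(0,70,20),(25,255,110));k,lab=cv2.connectedComponents(m);m=(lab==lab[100,300]).astype(np.uint8)
m=cv2.morphologyEx(m,cv2.MORPH_CLOSE,np.ones((9,9)))
c=max(cv2.findContours(m,cv2.RETR_EXTERNAL,cv2.CHAIN_APPROX_NONE)[0],key=len)
P=np.array([onplane(s,*p,0.012)[:2] for p in c[:,0]],np.float32);print('disc',cv2.minEnclosingCircle(P),cv2.fitEllipse(P))
cv2.imwrite('pics/cS.png',cv2.resize(cv2.cvtColor(s['image'][40:200,250:400],cv2.COLOR_RGB2BGR),None,fx=3.7,fy=3.7,interpolation=cv2.INTER_CUBIC))
E
```

```text
outer ((0.5076062083244324, -0.18851323425769806), (0.14954905211925507, 0.05964367091655731), 11.040124893188477)
hole ((0.5506455898284912, -0.180589497089386), 0.02027270942926407) ((0.5506727695465088, -0.18045973777770996), (0.03818006440997124, 0.039257775992155075), 15.420049667358398)Traceback (most recent call last):
  File "<stdin>", line 12, in <module>
cv2.error: OpenCV(4.12.0) /io/opencv/modules/imgproc/src/linefit.cpp:50: error: (-215:Assertion failed) count > 0 in function 'fitLine2D_wods'
```

```bash
python3 - <<'E'
from h import *
s=load('w_samp');hsv=cv2.cvtColor(cv2.GaussianBlur(s['image'],(3,3),0),cv2.COLOR_RGB2HSV)
m=cv2.inRange(hsv,(0,110,90),(11,255,255));k,lab=cv2.connectedComponents(m);m=(lab==lab[110,321]).astype(np.uint8)
cs,h=cv2.findContours(m,cv2.RETR_EXTERNAL,cv2.CHAIN_APPROX_NONE);c=max(cs,key=len)
O=np.array([onplane(s,*p,0.010)[:2] for p in c[:,0]],np.float32);H=np.array([.5507,-.1805])
d=np.linalg.norm(O-H,axis=1)
q=O[(d>.045)&(d<.112)]; q=q.astype(np.float32)
ctr=cv2.minAreaRect(q); v=H-np.array(ctr[0]); print('handle',ctr,'far',d.max(),np.degrees(np.arctan2(v[1],v[0])))
print('head',cv2.minEnclosingCircle(O[d<.036]),cv2.fitEllipse(O[d<.036]))
s=load('w_stand');hsv=cv2.cvtColor(cv2.GaussianBlur(s['image'],(3,3),0),cv2.COLOR_RGB2HSV)
m=cv2.inRange(hsv,(0,70,20),(25,255,110));k,lab=cv2.connectedComponents(m);m=(lab==lab[100,300]).astype(np.uint8)
m=cv2.morphologyEx(m,cv2.MORPH_CLOSE,np.ones((9,9)))
c=max(cv2.findContours(m,cv2.RETR_EXTERNAL,cv2.CHAIN_APPROX_NONE)[0],key=len)
P=np.array([onplane(s,*p,0.012)[:2] for p in c[:,0]],np.float32);print('disc',cv2.minEnclosingCircle(P),cv2.fitEllipse(P))
cv2.imwrite('pics/cS.png',cv2.resize(cv2.cvtColor(s['image'][40:200,250:400],cv2.COLOR_RGB2BGR),None,fx=3.7,fy=3.7,interpolation=cv2.INTER_CUBIC))
E
```

```text
handle ((0.4766750633716583, -0.20108790695667267), (0.06759776175022125, 0.02897655963897705), 15.625046730041504) far 0.11911719652585072 15.542378497619769
head ((0.5487725138664246, -0.1817130297422409), 0.03331294283270836) ((0.5501490235328674, -0.18057921528816223), (0.05891326814889908, 0.06243773549795151), 105.48908996582031)
disc ((0.5536043047904968, 0.33470845222473145), 0.05949662998318672) ((0.5506923198699951, 0.3355146646499634), (0.11157356202602386, 0.11890576779842377), 169.77316284179688)
```

View pics/cS.png

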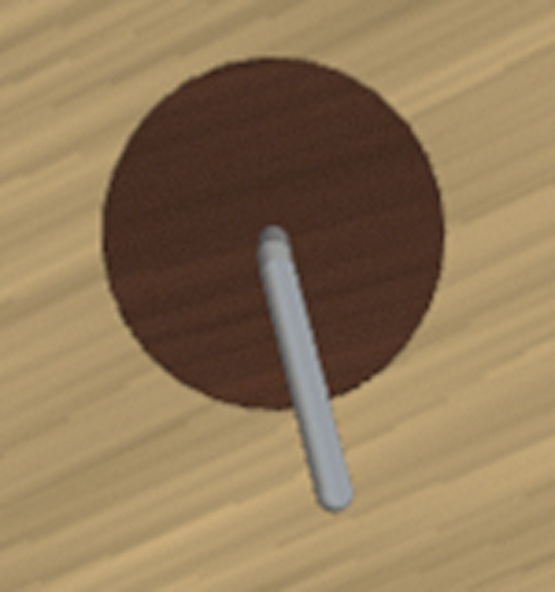

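```bash
python3 - <<'E'
from h import *
from scipy.optimize import least_squares
for n,sd in [('scene0',(392,183)),('side0',(330,157)),('w_stand',(300,100))]:
    s=load(n);hsv=cv2.cvtColor(cv2.GaussianBlur(s['image'],(3,3),0),cv2.COLOR_RGB2HSV)
    m=cv2.inRange(hsv,(0,70,20),(25,255,110));k,lab=cv2.connectedComponents(m);m=(lab==lab[sd[1],sd[0]]).astype(np.uint8)
    m=cv2.morphologyEx(m,cv2.MORPH_CLOSE,np.ones((9,9)))
    c=max(cv2.findContours(m,cv2.RETR_EXTERNAL,cv2.CHAIN_APPROX_NONE)[0],key=len)
    P=np.array([onplane(s,*p,0.012)[:2] for p in c[:,0]])
    d=P-P.mean(0); a=d@((P.mean(0)-s['eye'][:2])/np.linalg.norm(P.mean(0)-s['eye'][:2]))
    Q=P[a>0.005]
    f=least_squares(lambda x:np.linalg.norm(Q-x,axis=1)-.06,P.mean(0),loss='soft_l1',f_scale=.001); print(n,f.x,np.abs(f.fun).mean())
a=lambda u,v:(220+u/3.2,130+v/3.2); b=lambda u,v:(230+u/2.6,80+v/2.6); w=lambda u,v:(250+u/3.7,40+v/3.7)
views=[load(x) for x in('scene0','side0','w_stand')]
for nm,px in {'tip':[a(622,50),b(328,113),w(336,497)],'base':[a(550,155),b(280,190),w(274,232)]}.items():
    f=least_squares(lambda X:np.concatenate([proj(s,X)-p for s,p in zip(views,px)]),[.56,.33,.1]); print(nm,f.x,f.fun.round(1))
    print('wrist/plane',onplane(views[2],*px[2],0.145 if nm=='tip' else .03))
E
```

```text
scene0 [0.55560401 0.32653638] 0.0017784099167791054
side0 [0.55360431 0.32787741] 0.0015781467326681554
w_stand [0.54880271 0.33602181] 0.009944867584379244
tip [0.61286946 0.32574528 0.14432622] [-0.2  0.3  0.2 -0.4  0.   0. ]
wrist/plane [0.61268934 0.32578299 0.145     ]
base [0.55271802 0.33662854 0.01063193] [-0.5 -0.1 -1.1  0.2  0.3  0.5]
wrist/plane [0.55078872 0.33692677 0.03      ]
```

```bash
python3 - <<'E'
from h import *
from scipy.optimize import least_squares
s=load('w_stand');hsv=cv2.cvtColor(cv2.GaussianBlur(s['image'],(3,3),0),cv2.COLOR_RGB2HSV)
m=cv2.inRange(hsv,(0,70,20),(25,255,110));k,lab=cv2.connectedComponents(m);m=(lab==lab[100,300]).astype(np.uint8)
c=max(cv2.findContours(m,cv2.RETR_EXTERNAL,cv2.CHAIN_APPROX_NONE)[0],key=len)
P=np.array([onplane(s,*p,0.012)[:2] for p in c[:,0]])
f=least_squares(lambda x:np.linalg.norm(P-x[:2],axis=1)-x[2],[.553,.333,.06],loss='cauchy',f_scale=.0005);print(f.x,np.median(abs(f.fun)))
print(onplane(s,323.9,103.1,.012))
for n in ['scene0','side0','w_stand']:
    s=load(n); 
    for z in (.012,): 
        print(n, proj(s,[[.555,.331,z],[.553,.333,z],[.555,.331,.08]]).round(1))
# rod upright seen: direction fit w. 2-view at mid upright
a=lambda u,v:(220+u/3.2,130+v/3.2); b=lambda u,v:(230+u/2.6,80+v/2.6)
for p,q in [(a(554,115),None),(a(557,95),None)]:
  print(p)
E
python3 - <<'E'
import sys;sys.path.insert(0,'.')
import cv2,os
os.chdir('.')
a=cv2.imread('pics/scene0.png')[135:200,360:430];b=cv2.imread('pics/side0.png')[110:175,305:375]
f=lambda i:cv2.resize(i,(390,int(390*65/70)),interpolation=cv2.INTER_CUBIC)
cv2.imwrite('pics/cT.png',cv2.hconcat([f(a),f(b)]))
E
```

```text
[0.55361641 0.3347893  0.05864586] 0.00040168417816828506
[0.55223137 0.33614103 0.012     ]
scene0 [[391.3 179. ]
 [391.  178.5]
 [393.7 159.3]]
side0 [[337.3 154. ]
 [336.7 153.7]
 [337.6 138.4]]
w_stand [[321.2 106.8]
 [321.9 104.7]
 [321.  111.5]]
(393.125, 165.9375)
(394.0625, 159.6875)
```

View pics/cT.png

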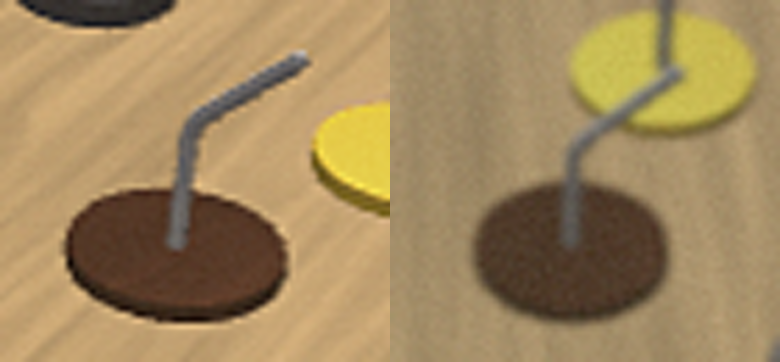

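Tip from three views is (0.613, 0.326, 0.144), residual under 0.5 px. The foot centre is about (0.554, 0.334). That puts the tip 59 mm out (58 expected), with the stand yaw at about -8°. The sample hole is (0.551, -0.181), yaw 15.5°, with a 38–39 mm hole and a 29 mm handle, which match. Grasping now.

```bash
python3 - <<'E'
from h import *
o=[np.pi,0,np.radians(195.5)]
g=np.array([.4787,-.2010])
env.command_gripper(0.06)
env.move_pose([*g,0.08],o)
env.move_linear([*g,0.0025],velocity=.08)
print(env.get_time_s(),env.get_tcp_pos(),env.get_eef_rot(),env.get_wrist_force())
env.command_gripper(0.0,30)
print(env.get_time_s(),env.get_gripper_width(),env.get_wrist_force(),env.get_tcp_pos())
env.move_linear([*g,0.12],velocity=.12)
print(env.get_time_s(),env.get_gripper_width(),env.get_wrist_force(),env.get_tcp_pos())
snap('scene','sc1');snap('side','si1');snap('wrist','w1')
E
```

```text
6.4667 [ 0.47922963 -0.20131031  0.00307799] [-3.14077850e+00  7.79077239e-04 -2.87106634e+00] [ 0.10805361 -0.92623012  0.27616224]
7.1 0.029180371856328113 [-0.73052336 -0.34122459  1.9311564 ] [ 0.47874281 -0.20102625  0.00260661]
8.2333 0.029474205356905613 [ 0.67766923 -0.4631886  -0.92081604] [ 0.47804906 -0.20061936  0.11902773]
```

View pics/sc1.png

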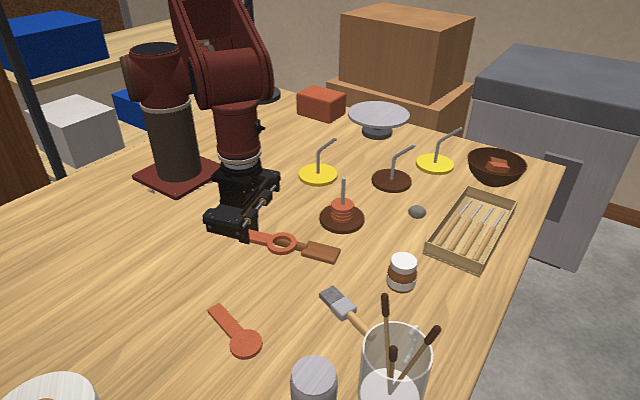

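View pics/si1.png

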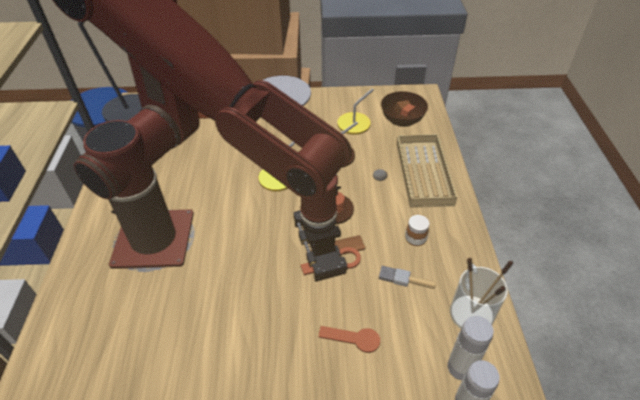

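```bash
python3 - <<'E'
from h import *
px={}
for n,c0 in [('sc1',(283,242)),('si1',(348,258))]:
    s=load(n);hsv=cv2.cvtColor(cv2.GaussianBlur(s['image'],(3,3),0),cv2.COLOR_RGB2HSV)
    m=cv2.inRange(hsv,(0,110,90),(11,255,255))
    cs,h=cv2.findContours(m,cv2.RETR_CCOMP,cv2.CHAIN_APPROX_NONE)
    for c,hh in zip(cs,h[0]):
        if hh[3]>=0 and len(c)>12 and abs(c[:,0].mean(0)-c0).max()<20:
            e=cv2.fitEllipse(c); px[n]=e[0]
            P=np.array([onplane(s,*p,.1265)[:2] for p in c[:,0]],np.float32); print(n,e,cv2.minEnclosingCircle(P),cv2.fitEllipse(P))
S=[load('sc1'),load('si1')]
t=np.array([.478,-.2006]);th=np.radians(15.5); print('pred',t+.075*np.array([np.cos(th),np.sin(th)]))
if len(px)==2: print(tri(S[0],px['sc1'],S[1],px['si1']))
a=cv2.imread('pics/sc1.png')[200:280,190:350];b=cv2.imread('pics/si1.png')[200:300,280:400]
cv2.imwrite('pics/c1.png',cv2.vconcat([cv2.resize(a,(640,320)),cv2.resize(b[10:60+30],(640,280))]))
E
```

```text
sc1 ((280.8856506347656, 243.1791534423828), (9.663675308227539, 17.533126831054688), 84.9831314086914) ((0.5528351664543152, -0.18508446216583252), 0.0185704305768013) ((0.5538716316223145, -0.18665754795074463), (0.029846934601664543, 0.03548719361424446), 134.04684448242188)
pred [ 0.55027228 -0.18055712]
```

View pics/c1.png

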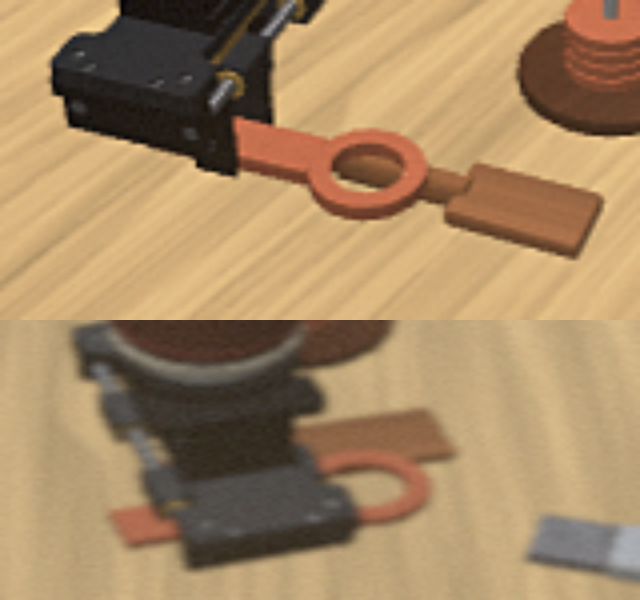

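```bash
python3 - <<'E'
from h import *
s=load('sc1'); t=np.array([.478,-.2006]);th=np.radians(15.5);u=np.array([np.cos(th),np.sin(th)])
c=t+.075*u
a=np.linspace(0,2*np.pi,40,endpoint=False)
im=cv2.resize(cv2.imread('pics/sc1.png')[200:280,190:350],None,fx=5,fy=5,interpolation=cv2.INTER_CUBIC)
for z,r,col in [(.1265,.019,(255,0,0)),(.1265,.031,(0,255,0)),(.1165,.031,(0,255,255))]:
    P=proj(s,np.c_[c[0]+r*np.cos(a),c[1]+r*np.sin(a),np.full(40,z)])
    for p in P: cv2.circle(im,tuple(((p-[190,200]+.5)*5).astype(int)),1,col,-1)
cv2.imwrite('pics/c2.png',im)
E
```

```text
(no output)
```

View pics/c2.png

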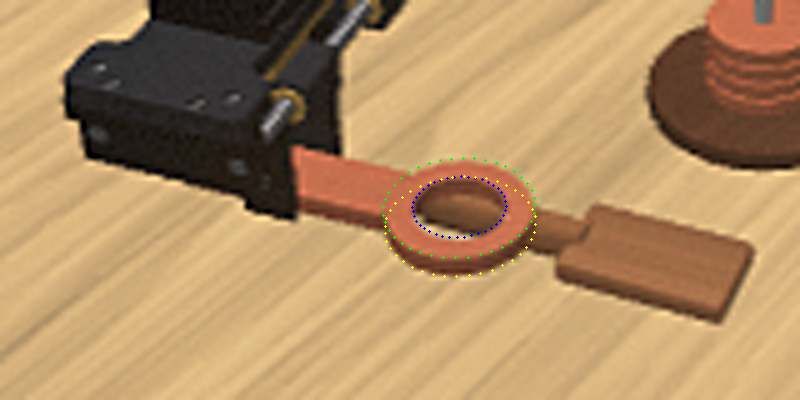

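```bash
cat >> h.py <<'E'
S0=np.array([.554,.3345]);PSI=np.radians(-8);TH=np.radians(-25)
ORI=[np.pi,0,TH+np.pi]
def tcp_for(x,z,corr=np.zeros(3)):
    h=S0+x*np.array([np.cos(PSI),np.sin(PSI)]); g=h-.075*np.array([np.cos(TH),np.sin(TH)])
    return np.array([*g,z-.0025])+corr
def hole_now():
    p=env.get_tcp_pos(); R=Rn.from_euler('xyz',env.get_eef_rot()).as_matrix()
    return np.asarray(p)+R@np.array([-.075,0,-.0025])
def stand_xyz(P):
    d=np.asarray(P)[:2]-S0; c,s=np.cos(PSI),np.sin(PSI); return np.array([d@[c,s],d@[-s,c],P[2]])*1000
def overlay(n,c,z,name,box,f=5):
    s=load(n);a=np.linspace(0,2*np.pi,40,endpoint=False);u0,v0,u1,v1=box
    im=cv2.resize(cv2.imread(f'pics/{n}.png')[v0:v1,u0:u1],None,fx=f,fy=f,interpolation=cv2.INTER_CUBIC)
    for r,col in [(.019,(255,0,0)),(.031,(0,255,0))]:
        for p in proj(s,np.c_[c[0]+r*np.cos(a),c[1]+r*np.sin(a),np.full(40,z)]): cv2.circle(im,tuple(((p-[u0,v0]+.5)*f).astype(int)),1,col,-1)
    line=np.array([(0,12),(0,80),(4,90),(12,99),(58,145)])/1000
    L=np.c_[S0+line[:,:1]*[np.cos(PSI),np.sin(PSI)],line[:,1]]
    q=((proj(s,L)-[u0,v0]+.5)*f).astype(int); cv2.polylines(im,[q.reshape(-1,1,2)],False,(255,255,0),1)
    cv2.imwrite(f'pics/{name}.png',im)
E
python3 - <<'E'
from h import *
env.move_linear([.478,-.2006,.22],velocity=.2)
env.move_pose(tcp_for(.058,.215),ORI)
env.move_linear(tcp_for(.058,.175),velocity=.1)
print(env.get_time_s(),env.get_gripper_width(),env.get_wrist_force(),stand_xyz(hole_now()),env.get_eef_rot())
snap('scene','sc2');snap('side','si2')
H=hole_now(); print(H, proj(load('sc2'),H),proj(load('si2'),H))
for n in('sc2','si2'):
    u,v=proj(load(n),H).astype(int); overlay(n,H,H[2]+.005,n+'o',(u-60,max(v-50,0),u+60,v+60))
a=cv2.imread('pics/sc2o.png');b=cv2.imread('pics/si2o.png')
h=min(a.shape[0],b.shape[0]);cv2.imwrite('pics/c3.png',cv2.resize(cv2.hconcat([a[:h],b[:h]]),None,fx=.66,fy=.66))
E
```

```text
11.6083 0.029451842365484426 [-0.44086304 -0.36513205 -1.02861121] [ 57.98417681  -0.31580079 174.59210672] [-3.14095752e+00 -4.75120347e-04  2.70496371e+00]
[0.61198889 0.32658497 0.17596096] [415.487831   135.36105526] [356.4385323 114.8236125]
```

View pics/c3.png

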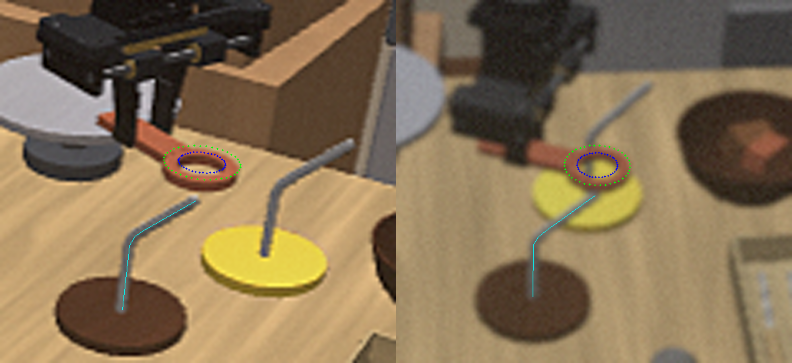

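```bash
python3 - <<'E'
from h import *
def go(x,z,v):
    env.move_linear(tcp_for(x,z),velocity=v)
    f=np.array(env.get_wrist_force()); print(round(env.get_time_s(),2),stand_xyz(hole_now()).round(1),f.round(1)); return np.linalg.norm(f-[0,0,-1])
for x,z in [(.058,.150),(.052,.139),(.035,.122)]:
    if go(x,z,.05)>6: print('STOP'); break
snap('scene','sc3');snap('side','si3')
H=hole_now()
for n in('sc3','si3'):
    u,v=proj(load(n),H).astype(int); overlay(n,H,H[2]+.005,n+'o',(u-60,max(v-50,0),u+60,v+60))
a=cv2.imread('pics/sc3o.png');b=cv2.imread('pics/si3o.png')
h=min(a.shape[0],b.shape[0]);cv2.imwrite('pics/c4.png',cv2.resize(cv2.hconcat([a[:h],b[:h]]),None,fx=.66,fy=.66))
E
```

```text
12.36 [ 5.790e+01 -1.000e-01  1.497e+02] [ 0.2 -0.4 -0.3]
12.76 [ 5.150e+01 -1.000e-01  1.384e+02] [ 0.1  0.5 -0.5]
13.39 [3.49e+01 1.00e-01 1.22e+02] [-0.2 -0.2 -1. ]
```

View pics/c4.png

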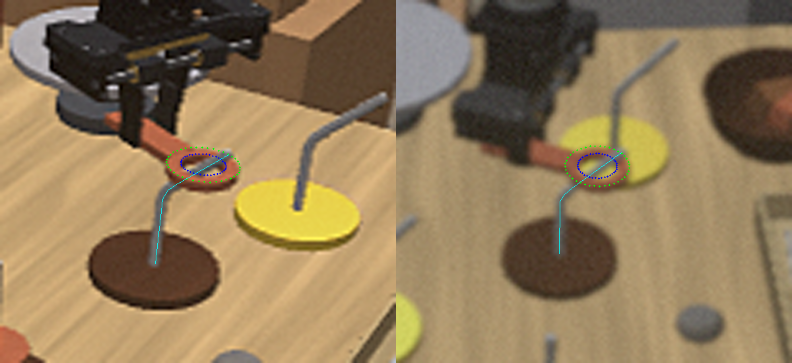

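```bash
python3 -c "
from h import *
a=cv2.imread('pics/sc3.png');b=cv2.imread('pics/si3.png')
cv2.imwrite('pics/c5.png',cv2.hconcat([cv2.resize(a[120:200,355:435],(400,400),interpolation=2),cv2.resize(b[100:180,300:380],(400,400),interpolation=2)]))"
```

```text
(no output)
```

View pics/c5.png

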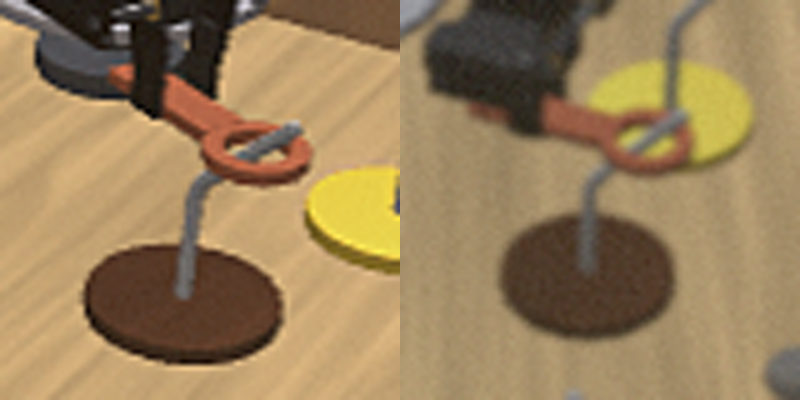

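Both views show the rod passing through the hole, so it is threaded. I'll carry on round the bend and down.

```bash
python3 - <<'E'
from h import *
def go(x,z,v):
    env.move_linear(tcp_for(x,z),velocity=v)
    f=np.array(env.get_wrist_force()); print(round(env.get_time_s(),2),stand_xyz(hole_now()).round(1),f.round(1)); return np.linalg.norm(f-[0,0,-1])
for x,z in [(.012,.099),(.004,.090),(0,.080),(0,.05),(0,.025),(0,.020),(0,.0185)]:
    if go(x,z,.05 if z>.021 else .02)>5: print('STOP'); break
else:
    for z in (.0178,.0172,.0166,.016):
        if go(0,z,.01)>2.5: print('contact'); break
snap('scene','sc4');snap('side','si4')
a=cv2.imread('pics/sc4.png');b=cv2.imread('pics/si4.png')
cv2.imwrite('pics/c6.png',cv2.hconcat([cv2.resize(a[130:210,345:425],(400,400),interpolation=2),cv2.resize(b[110:190,290:370],(400,400),interpolation=2)]))
E
```

```text
14.29 [12.2  0.2 99.2] [-0.2  0.1 -1.2]
14.68 [ 3.5 -0.2 89.4] [-0.  -0.1 -0.9]
15.05 [-0.5 -0.3 79.3] [-0.  -0.2 -0.7]
15.8 [ 0.1  0.1 50. ] [ 0.2 -0.1 -2.1]
16.45 [-0.  -0.  24.8] [-0.8  0.1 -1.3]
16.85 [-0.1 -0.1 19.9] [-0.2 -0.3 -0.6]
17.1 [-0.1 -0.  18.4] [ 0.7  0.1 -0.9]
17.35 [-0.  -0.  17.7] [ 0.  -0.2 -1.3]
17.6 [ 0.   0.1 17.2] [ 1.1 -0.  -1. ]
17.85 [ 0.1  0.1 17. ] [-2.4 -0.7  2.9]
contact
```

View pics/c6.png

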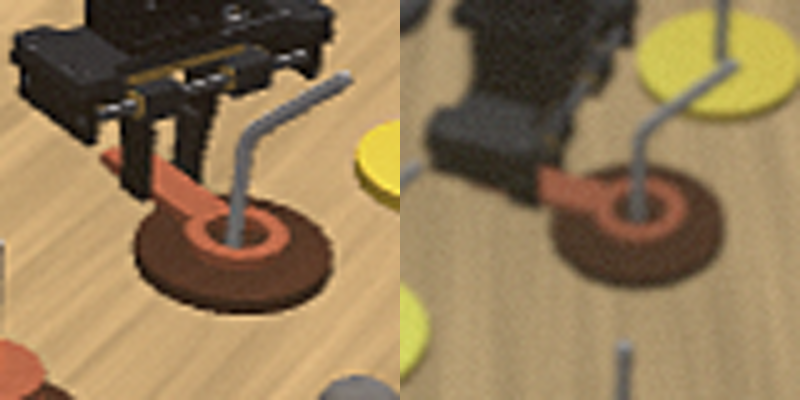

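```bash
python3 - <<'E'
from h import *
env.command_gripper(0.05); print(env.get_gripper_width(),env.get_wrist_force())
p=np.array(env.get_tcp_pos())
env.move_linear([p[0],p[1],.09],velocity=.06)
env.move_linear([p[0]-.03,p[1]+.014,.25],velocity=.2)
env.move_pose([.35,.5,.3],[np.pi,0,2.76])
print(env.get_time_s(),env.get_wrist_force())
snap('scene','sc5');snap('side','si5')
H=np.array([*S0,.022])
for n in('sc5','si5'):
    u,v=proj(load(n),H).astype(int); overlay(n,H,.022,n+'o',(u-60,v-60,u+60,v+40))
cv2.imwrite('pics/c7.png',cv2.resize(cv2.hconcat([cv2.imread('pics/sc5o.png'),cv2.imread('pics/si5o.png')]),None,fx=.66,fy=.66))
E
```

```text
0.050193906253103965 [0.47314751 0.29466388 0.6433036 ]
21.725 [-0.74950778  0.07023646 -0.09728049]
```

View pics/c7.png

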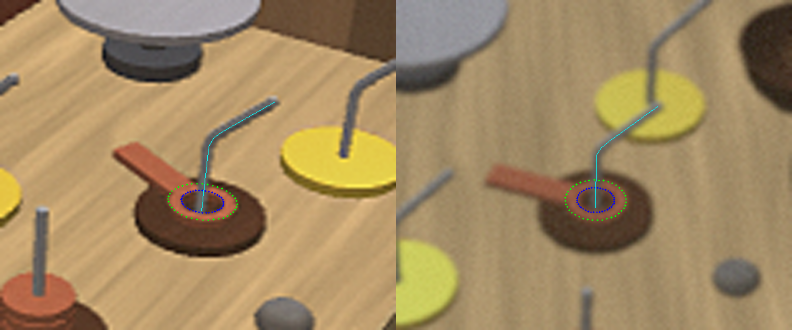

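View pics/sc5.png

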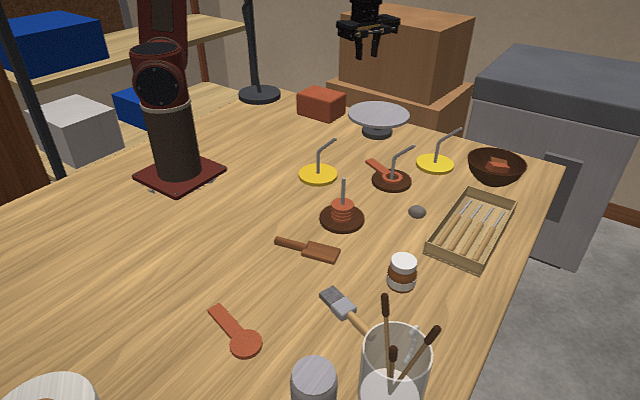

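The sample lies flat around the rod on the dark foot at scene (390,180). The blank is unmoved at (237,332), and the gripper is clear.

```bash
python3 -c "
from h import *
env.close_job();print(env.get_time_s())"
```

```text
the job is handed in; nothing more can be done
the job is handed in; nothing more can be done
```

The drilled sample now lies flat on the dark foot of the bent-rod stand, and the job was handed in at about 21.8 s of the 45 s. I gripped it by the handle, threaded its hole over the raised tip, followed the slope and bend, and lowered it until it touched the foot before letting go.

- **Contact and force:** The foot was felt with the middle of the sample at z = 17.0 mm, exactly the height expected. Wrist force stayed under about 4 N wherever I read it.
- **Final pictures:** Both the scene and side views show the sample flat around the rod, matching the predicted outline to about 1–2 mm. The undrilled sample is where it was, and the gripper is clear of everything.
- **Disagreement:** My first estimates of the foot's centre differed by up to 10 mm in y, because the disc's side wall and the rod skewed the outline. I settled on (0.554, 0.3345), using the wrist view and the base of the rod. The overlays on the rod confirmed it before threading.

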